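Snap the ring-ended bar into its spring clip

TASK

Lift the ring-ended steel bar up off its post on the wooden stand and put it away in the metal clip holder: lying level and fully home in both the open rest and the fork clip, with the sprung jaw snapped over it and gripping it, the ring out beyond the jaw end and the plain end out past the rest. Press it home firmly but do not ram it, do not drop the bar on the bench, and leave the wrench, the jar and the case where they are.

Things in the scene. Friction and masses are not known exactly. Their poses are not given: they have to be found in the camera images.
- bar: Plain steel bar, 199 mm long, 0.15 to 0.31 kg: round shaft, 14 mm diameter, a flat ring at one end. Origin on the shaft's axis, x along it to the ring: plain end at x = -80, ring from x = +75 mm. z is the ring's axis, upright at the start. It starts level, its axis 47 mm above the bench, free for a grasp from above between x = -40 and +30 mm.
- bar_ring (a point): Centre of the bar's ring (44 mm outer, 28 mm inner diameter, 10 mm thick), at x = +97 mm of the bar.
- bar_tail (a point): Centre of the bar's plain end face, at x = -80 mm of the bar.
- stand: Fixed wooden stand, base 240 x 75 x 14 mm. Origin on the bench under the bar's origin as it starts, x along the bar. U rests at x = -55 and +45 mm (16 mm long, floor 40 mm up, cheeks 18 mm apart and 9 mm high) carry the shaft. The ring is over an upright steel post, 12 mm diameter, at x = +97 mm, top 92 mm above the bench.
- foot: Fixed metal clip holder. Origin on the bench under its 170 x 85 x 10 mm base; x is the line the bar is to lie along, towards the jaw end; z up. Its grey head (125 x 56 mm) stands on two columns, set to a new height each time and not reported: its flat top, the seat floor, is 40 to 78 mm above the bench. The bar's axis is home 7 mm above the seat floor at y = 0.
- rest_mark (a point): Point on the bench under the middle of the holder's open U rest (x = -45 mm of the holder). The rest is 18 mm long; its cheeks are 18 mm apart, 20 mm high over the seat floor and then flared, to 34 mm over it.
- clip_mark (a point): Point on the bench under the middle of the fork clip (x = +35 mm of the holder, 22 mm long along x, 40 mm at its low hinge pin on the +y side). Fixed tine at y = -8 mm, flared above 26 mm over the seat floor to a top at 41 mm; smooth jaw at +y. The mouth is 27 mm wide at 36 mm and 9 mm wide at the jaw's nose, 13 mm over the seat floor.
- jaw (a joint): Angle of the sprung jaw, rad: 0 closed and empty (or the bar only laid in the mouth), 0.25 as the bar passes, 0.1 clamped on the bar when home. Laid in the mouth the bar stops 18 mm too high; 9 to 16 N down at the clip snaps it home. Fingers straddling the shaft hit the head first: let go, then press on the shaft's top, e.g. fingertips spread along it, one each side of the clip.
- wrench: Loose steel wrench, 160 mm long, lying on the bench; origin under its middle. Not to be moved.
- jar: Loose jar with a black cap, 56 mm in diameter, 75 mm tall; origin at the centre of its underside. Not to be moved.
- bitcase: Loose blue plastic case, 110 x 70 x 35 mm; origin at the centre of its underside. Not to be moved.
Mind the look-alikes: they are no part of the job. Several things look just like the foot: the one meant starts farthest from the robot's base.

How it is judged:
By the outcome, as a careful person would: the job done as asked, in the order asked, and still so for the second after the job is handed in, with the robot touching nothing.
It also fails if it takes over 51 s, if anything falls off the work surface, if the arm or the gripper's body presses on something with over 40 N, if the wrist force passes 120 N, or if a joint passes its speed limit or range.

ROBOT

A 6-joint arm with a two-finger parallel gripper is mounted at the origin on the work surface. World frame = base frame: x ahead of the robot, y to its left, z up, the work surface at z = 0. Lengths are in m, angles in rad, forces in N, time in s.
With the tool pointing down it reaches from about 0.35 to 0.725 m from the base axis. Payload 4.3 kg.
Tool frame: the origin (TCP) lies midway between the tips of the shut fingers; the grasp point (between the pads) lies 19 mm behind it; z points along the fingers, y is the line along which they close (so a half turn about z gives the same grasp; the last joint's range is limited). The gripper opens to 85 mm and grips with 20 to 120 N. Pads are 22 mm wide; open, the fingers measure 114 mm over their backs; the gripper's body (76 mm by 85 mm) begins 54 mm behind the grasp point. The pads swing forward as they close: fully open they stand 13 mm farther back than shut.
Start: joints at [-1.458, 0.377, 0.081, 1.274, 0, 1.46], TCP at [0.127, -0.561, 0.208] pointing down, gripper open.
Joint ranges: [-2.72, 2.72], [-0.84, 1.66], [-1.02, 1.22], [-1.77, 2.12], [-1.37, 1.28], [-3.14, 3.14]. Speed limits (rad/s): [2.57, 2.57, 3.14, 3.14, 3.14, 3.14].

INTERFACE

Orientations are given as a unit quaternion [x, y, z, w].
In Python, from rig import observe, camera, camera_info, finish_job gives the robot as it stands.
- The arm moves only by the shell command python3 -m inch 'ROWS' [FORCE]. ROWS is JSON, a list of rows, each a list of 7 numbers: the turn, a rotation vector about the tool's x, y, z in units of 8 degrees (1.0 is 8 degrees), then the shift along the tool's x, y, z in units of 40 mm (1.0 is 40 mm), then the opening, from -1 (shut) to 1 (fully open). A call has 1 to 20 rows; each row shifts and turns the commanded pose from where the row before left it, along the tool's axes as they then stand; what a row does not reach is not made up. A row lasts 1/10 s, in which the tool goes at most 50 mm and 8.59 degrees, less where a joint would pass 70% of its speed; a pose out of reach is approached as far as the arm can. A call is refused whole if a number of a shift passes 1 or a number of a turn 1, either way. A call with a gripper value outside its range is refused whole. The fingers move at their own pace and stop on an object; FORCE is the grip in N (left out, the last holds). Time passes only in rows, so rows that do not move let the fingers close. It gives the time, the measured TCP pose, the force, the opening and the grip force at its end, in the units of the state.
- observe(): the state, without advancing time (a new reading comes with each control period).
- camera(name): name is "side" or "top" or "wrist"; returns (picture, depth): 400x640x3 uint8, red, green, blue; 400x640 float32, m along the optical axis (not along the pixel's ray), 0 where there is no reading.
- camera_info(name): a dict with "mtx" (3x3 intrinsics, pixels), "k1" (the pictures are not rectified: a ray, as slopes to the right and down, at radius r is drawn at 1 + k1 r^2 times it, then the intrinsics apply), "pose" (4x4, takes a point from camera to world coordinates). Camera axes: x right, y down, z forward; pixel columns grow to the right and rows downward; lengths in m; the calibration is good to about 2 mm. A picture is of the moment at which its call begins: read the wrist's pose just before it. camera_info takes no time and is no camera call; for the wrist camera it gives the pose at the moment of the call.
- finish_job(): hands the job in; it is judged then, once.
The state is a dict: "clock": time; "joints": joint angles; "joint_vel": joint speeds; "tau": joint torques, N m; "ee_pos": TCP position; "orientation": TCP orientation; "force": force on the tool from outside, world axes, zero at the start; "ft_torque": the same for the moment, N m; "finger_gap": finger opening in m; "grip_force": force on a finger pad.
Only numpy, scipy, OpenCV 4.12 (cv2) and the standard library are available. Lean on these libraries where they do the work, as an engineer would, in place of code of your own. Each camera call takes 0.05 s, during which the arm holds its last target. There are 200 camera calls.

## Working session

There is one attempt and no reset: what is moved stays moved. The work goes in short steps, Python scripts to look and compute and a shell command to move; the robot and the scene stay as the last step left them, time stands still between calls to the robot, and variables do not carry over. Pictures are saved under pics/ and viewed, at most 13 in all, crops included, and the job is handed in when it is done.

```bash
ls; mkdir -p pics; cat > h.py <<'E'
import numpy as np, cv2
from rig import observe, camera, camera_info
def save(n,f):
    i=camera_info(n); p,d=camera(n); cv2.imwrite(f'pics/{f}.png',p[:,:,::-1]); np.savez(f'pics/{f}.npz',p=p,d=d,m=i['mtx'],k=i['k1'],T=i['pose'])
    return p,d,i
def load(f):
    z=np.load(f'pics/{f}.npz'); return z['p'],z['d'],dict(mtx=z['m'],k1=float(z['k']),pose=z['T'])
def ray(i,uv):
    uv=np.atleast_2d(np.array(uv,float)); K=np.array(i['mtx'])
    s=cv2.undistortPoints(uv[:,None],K,np.array([i['k1'],0,0,0,0.]))[:,0]
    return np.c_[s,np.ones(len(s))]
def onz(i,uv,z):
    T=np.array(i['pose']); d=ray(i,uv)@T[:3,:3].T; o=T[:3,3]
    return o+d*((z-o[2])/d[:,2])[:,None]
def cloud(i,d):
    v,u=np.mgrid[:400,:640]; T=np.array(i['pose'])
    c=ray(i,np.c_[u.ravel(),v.ravel()])*d.ravel()[:,None]
    P=(c@T[:3,:3].T+T[:3,3]).reshape(400,640,3); P[d==0]=np.nan; return P
E
python3 - <<'E'
from h import *
for n in('top','side'):
    p,d,i=save(n,n+'0'); print(n,np.round(i['pose'],3).tolist(),i['mtx'][0][0],i['k1'])
a=cv2.imread('pics/top0.png');b=cv2.imread('pics/side0.png')
cv2.imwrite('pics/both.png',cv2.resize(np.vstack([a,b]),(480,600)))
o=observe();print(o['ee_pos'],o['orientation'],o['force'],o['clock'])
E
```

```text
pics
top [[0.027, -0.991, 0.132, 0.288], [-1.0, -0.027, 0.007, -0.005], [-0.004, -0.133, -0.991, 1.495], [0.0, 0.0, 0.0, 1.0]] 485.9312652649828 -0.14633461622367838
side [[-0.995, -0.068, 0.07, 0.416], [-0.098, 0.652, -0.752, 0.871], [0.006, -0.755, -0.655, 0.819], [0.0, 0.0, 0.0, 1.0]] 402.52943216432163 -0.07973045573536303
[ 0.12698162 -0.56014208  0.2071611 ] [ 9.93800524e-01  1.11173963e-01 -1.02843139e-05 -9.31465475e-04] [-0.63437302 -0.26743909  0.50633495] 0.1
```

View pics/top0.png

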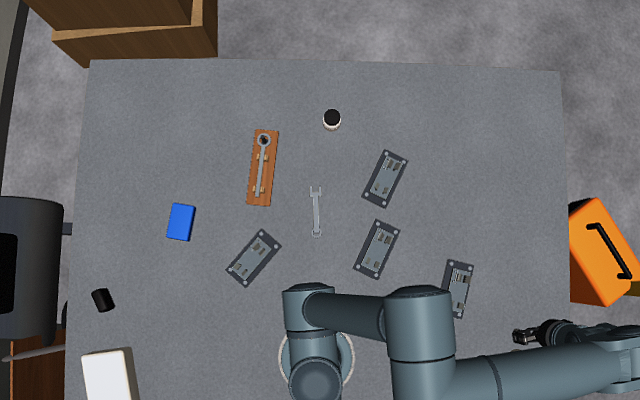

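View pics/side0.png

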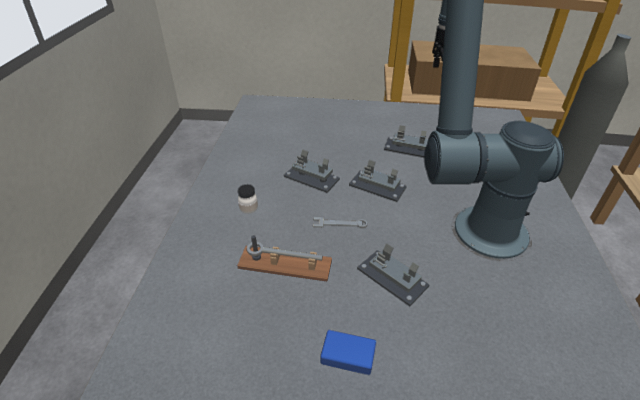

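Top view: bar on stand with ring at (264,140), jar (332,119), wrench (316,212), case (181,222). Candidate feet at (384,178), (377,248), (253,257), (457,288). The robot's base is near (316,362), so (384,178) looks farthest. I'll measure and confirm this in a crop.

```bash
python3 - <<'E'
from h import *
p,d,i=load('top0'); P=cloud(i,d)
for uv in [(384,178),(377,248),(253,257),(457,288)]:
    q=onz(i,uv,0.0)[0]; 
    s=P[uv[1]-30:uv[1]+30,uv[0]-25:uv[0]+25,2]; print(uv,q.round(3),np.hypot(*q[:2]).round(3),'zmax',np.nanpercentile(s,[50,90,97,99.5]).round(3))
print('bench z',np.nanmedian(P[90:110,150:230,2]))
hsv=cv2.cvtColor(p,cv2.COLOR_RGB2HSV)
# dark base mask of target
g=hsv[...,2]; m=np.zeros((400,640),np.uint8); 
print('bench V',np.median(g[90:110,150:230]),'base',g[150:205,362:408][::6,::4])
a=cv2.resize(p[140:220,345:425],(560,560),interpolation=cv2.INTER_CUBIC)
ps,ds,is_=load('side0'); b=cv2.resize(ps[140:200,275:350],(240*75//60*0+300,240),interpolation=cv2.INTER_CUBIC)
c=np.zeros((560,800,3),np.uint8); c[:,:500]=cv2.resize(a,(500,560)); c[:240,500:]=b
c=np.zeros((600,800,3),np.uint8); c[:480,:480]=cv2.resize(a,(480,480)); c[:256,480:]=cv2.resize(b,(320,256)); cv2.imwrite('pics/crop1.png',c[:,:,::-1])
E
```

```text
(384, 178) [ 0.556 -0.197  0.   ] 0.59 zmax [0.006 0.05  0.076 0.086]
(377, 248) [ 0.338 -0.177  0.   ] 0.381 zmax [0.006 0.043 0.067 0.078]
(253, 257) [0.299 0.203 0.   ] 0.362 zmax [0.006 0.042 0.067 0.078]
(457, 288) [ 0.22  -0.427  0.   ] 0.481 zmax [0.011 0.765 0.773 0.775]
bench z 0.00019871025710194168
bench V 127.0 base [[130 128 125 126 122 138  57 129 127 123 132 129]
 [126 122 118 129 130  65 104  70  66  65 128 125]
 [117 126 129 123  74  59 126  79 133 104 139  53]
 [123 125 126 112  66 126 115 106  72 100  66 131]
 [120 129 126  67 141 127 125 126 126  65  86 124]
 [125 130  68  64 129 130 130 125 118  66 128 126]
 [121  68  63 109 102 126 125 130  65 132 132 129]
 [117 122  60 135 130  90  82  64 137 122 127 123]
 [115  63  70  66  69  53  84  74 130 126 123 128]
 [129 123 129 114  55  90  49 131 124 128 124 126]]
```

View pics/crop1.png

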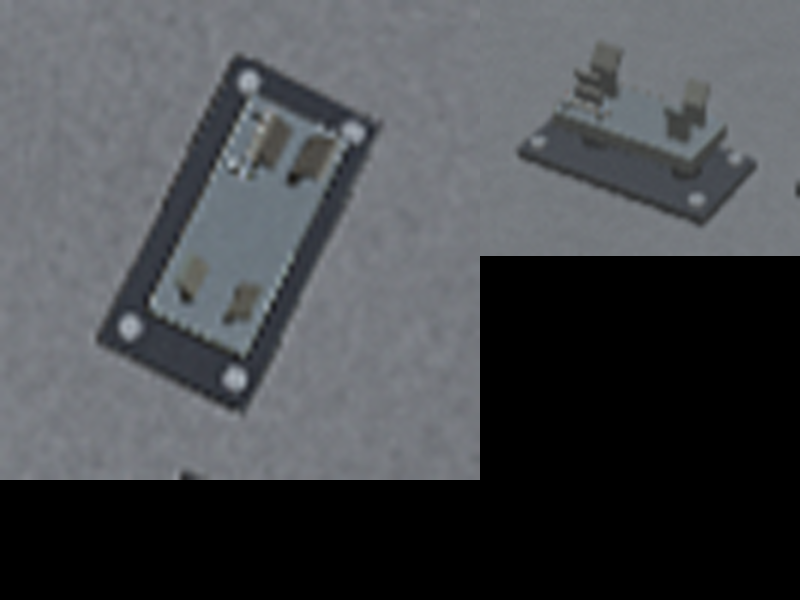

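The crop confirms it: (384,178), at 0.59 m, is the farthest holder (the others are at 0.38, 0.36 and 0.48). Its clip and hinge pins are at the upper end of the image, with the hinge on the left (+y). Its U rest is at the lower end. Now the precise poses.

```bash
cat > m.py <<'E'
from h import *
def foot(f,box):
    p,d,i=load(f); P=cloud(i,d); u0,v0,u1,v1=box
    m=np.zeros((400,640),np.uint8); s=np.s_[v0:v1,u0:u1]
    m[s]=(p[s].max(2)<95)
    m=cv2.morphologyEx(m,cv2.MORPH_OPEN,np.ones((2,2)))
    n,l,st,_=cv2.connectedComponentsWithStats(m); k=1+np.argmax(st[1:,4]); 
    pts=np.argwhere((l==k)&(P[...,2]<0.018))[:,::-1]
    w=onz(i,pts,0.010)
    r=cv2.minAreaRect((w[:,:2]*1000).astype(np.float32)); print('base rect mm',r)
    b=cv2.boxPoints(r); e=b[1]-b[0]; e2=b[2]-b[1]; ax=e if np.linalg.norm(e)>np.linalg.norm(e2) else e2
    ax=ax/np.linalg.norm(ax); ax*=np.sign(ax[0]); c=np.array(r[0])
    print('foot',c,'yaw',np.degrees(np.arctan2(ax[1],ax[0])))
    Q=P[s].reshape(-1,3)*1000; q=Q[:,:2]-c; X=q@ax; Y=q@[-ax[1],ax[0]]
    h=(abs(X)<20)&(abs(Y)<22)&(Q[:,2]>30); print('seat z',np.percentile(Q[h,2],[10,50,90]),h.sum())
    hh=(abs(X)<75)&(abs(Y)<40)&(abs(Q[:,2]-np.median(Q[h,2]))<5); print('head centre',[(np.percentile(a[hh],1)+np.percentile(a[hh],99))/2 for a in(X,Y)])
    t=(abs(X)<75)&(abs(Y)<40)&(Q[:,2]>np.median(Q[h,2])+15)
    for lo,hi in((-70,-10),(10,70)):
        a=t&(X>lo)&(X<hi); print('posts x',np.percentile(X[a],[3,50,97]).round(),'y',np.percentile(Y[a],[3,25,50,75,97]).round(1),Q[a,2].max())
def bar(f,box,zlo=.040,zhi=.058):
    p,d,i=load(f); P=cloud(i,d); u0,v0,u1,v1=box; s=np.s_[v0:v1,u0:u1]
    hsv=cv2.cvtColor(p,cv2.COLOR_RGB2HSV)[s]; Q=P[s]
    m=(hsv[...,1]<60)&(Q[...,2]>zlo)&(Q[...,2]<zhi); pts=np.argwhere(m)[:,::-1]+[u0,v0]
    w=onz(i,pts,.051)[:,:2]*1000
    c=w.mean(0); V=np.linalg.svd(w-c)[2][0] if len(w)<4000 else np.linalg.eigh(np.cov(w.T))[1][:,1]
    V=V*np.sign(V[0]); X=(w-c)@V; Y=(w-c)@[-V[1],V[0]]
    sh=(X<X.max()-60); a,b=np.polyfit(X[sh],Y[sh],1); yaw=np.arctan2(V[1],V[0])+np.arctan(a)
    A=np.array([np.cos(yaw),np.sin(yaw)]); X=w@A; Y=w@[-A[1],A[0]]; sh=X<X.max()-60
    print('bar len',np.ptp(X),'width shaft',np.percentile(abs(Y[sh]-np.median(Y[sh])),95)*2,'ring w',np.ptp(Y[~sh]))
    xo=(X.max()+X.min())/2-19.5; o=xo*A+np.median(Y[sh])*np.array([-A[1],A[0]])
    print('bar origin',o,'by tail',X.min()+80-xo,'by ring',X.max()-119-xo,'yaw',np.degrees(yaw),'z med',np.median(Q[m][:,2]))
E
python3 -c "
from m import *
foot('top0',(350,140,420,215)); bar('top0',(240,120,285,212))"
```

```text
base rect mm ((550.5262451171875, -200.1246795654297), (86.5073471069336, 171.67971801757812), 64.99163818359375)
foot [ 550.52624512 -200.12467957] yaw -25.00836
seat z [44.24679702 48.18079198 51.88147005] 185
head centre [np.float64(-2.0026083541105386), np.float64(3.4813290601738665)]
posts x [-53. -44. -34.] y [-18.5 -12.2  -6.1  18.3  24.9] 89.49444937575812
posts x [26. 36. 47.] y [-17.6 -11.4   5.   12.3  18.6] 90.13353781568534
bar len 196.5898252626656 width shaft 12.290079976081472 ring w 41.70205650410017
bar origin [559.97507319 186.62288544] by tail 1.2050873686672503 by ring -1.2050873686671366 yaw -4.301088780886798 z med 0.05238898819471083
```

```bash
python3 -m inch '[[0,0,-1,0,0,0,1],[0,0,-1,0,0,0,1],[0,0,-1,0,0,0,1],[0,0,-1,0,0,0,1],[0,0,-1,0,0,0,1],[0,0,-1,0,0,0,1],[0,0,-1,0,0,0,1],[0,0,-1,0,0,0,1],[0,0,-1,0,0,0,1],[0,0,-1,0,0,0,1],[0,0,-1,0,0,0,1],[0,0,-1,0,0,0,1],[0,0,-1,0,0,0,1],[0,0,-1,0,0,0,1],[0,0,-1,0,0,0,1],[0,0,-1,0,0,0,1],[0,0,-1,0,0,0,1],[0,0,-1,0,0,0,1],[0,0,-1,0,0,0,1],[0,0,-1,0,0,0,1]]'
cat > g.py <<'E'
# python3 g.py x y yaw(deg) z(mm): remaining move in tool axes/units
import sys; from h import *; from scipy.spatial.transform import Rotation as R
o=observe(); x,y,yaw,z=map(float,sys.argv[1:]); M=R.from_quat(o['orientation']).as_matrix()
d=np.array([x,y,z])/1000-o['ee_pos']; cy=np.degrees(np.arctan2(M[1,0],M[0,0]))
t=(yaw-cy+180)%360-180
print('clock',round(o['clock'],2),'pos',o['ee_pos'].round(4),'yaw',cy.round(2),'tilt z',M[:,2].round(4),'joints',np.round(o['joints'],2),'F',np.round(o['force'],1),'gap',o['finger_gap'],'grip',o['grip_force'])
print('units shift tool',(M.T@d/.04).round(3),'turn z',round(-t/8,3))
E
python3 g.py 560 187 175.7 207
```

```text
clock: 2.1
ee_pos: [0.127, -0.5604, 0.2074]
orientation: [0.06, 0.998, 0.001, -0.0]
force: [0.0, -0.1, 0.2]
finger_gap: 0.0856
grip_force: 0.0
clock 2.1 pos [ 0.127  -0.5604  0.2074] yaw 173.1 tilt z [-1.0e-04  1.2e-03 -1.0e+00] joints [-1.46  0.38  0.08  1.27 -0.   -1.34] F [ 0.  -0.1  0.2] gap 0.08557061802722556 grip 0.0
units shift tool [-8.5   19.851  0.031] turn z -0.326
```

```bash
python3 -m inch '[[0,0,0,-0.425,0.99,0,1],[0,0,0,-0.425,0.99,0,1],[0,0,0,-0.425,0.99,0,1],[0,0,0,-0.425,0.99,0,1],[0,0,0,-0.425,0.99,0,1],[0,0,0,-0.425,0.99,0,1],[0,0,0,-0.425,0.99,0,1],[0,0,0,-0.425,0.99,0,1],[0,0,0,-0.425,0.99,0,1],[0,0,0,-0.425,0.99,0,1],[0,0,0,-0.425,0.99,0,1],[0,0,0,-0.425,0.99,0,1],[0,0,0,-0.425,0.99,0,1],[0,0,0,-0.425,0.99,0,1],[0,0,0,-0.425,0.99,0,1],[0,0,0,-0.425,0.99,0,1],[0,0,0,-0.425,0.99,0,1],[0,0,0,-0.425,0.99,0,1],[0,0,0,-0.425,0.99,0,1],[0,0,0,-0.425,0.99,0,1]]' >/dev/null;  python3 -m inch '[[0,0,-0.33,0,0,0,1],[0,0,0,0,0,0,1]]' >/dev/null
python3 g.py 555 187.3 175.7 200; python3 - <<'E'
from h import *
p,d,i=save('wrist','w0'); print(np.round(i['pose'],3).tolist())
E
```

```text
clock 4.3 pos [0.5639 0.1831 0.2068] yaw 175.51 tilt z [-1.8e-03 -7.0e-04 -1.0e+00] joints [ 0.21  0.42  0.14  1.29 -0.    0.29] F [ 0.2 -0.6 -0.8] gap 0.08547508766575027 grip 0.0
units shift tool [0.23  0.088 0.17 ] turn z -0.023
[[0.079, 0.955, 0.287, 0.491], [0.997, -0.075, -0.023, 0.188], [-0.001, 0.288, -0.958, 0.372], [0.0, 0.0, 0.0, 1.0]]
```

View pics/w0.png

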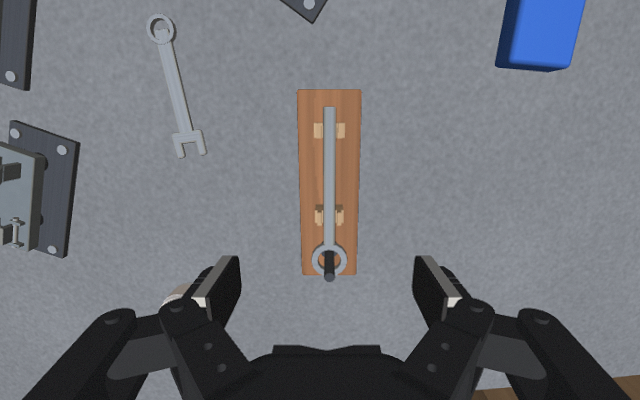

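The wrist view shows the tail at (329,108), the ring at (329,261) with the post through it, and the shaft centred between the fingers. I'll measure it here.

```bash
python3 - <<'E'
from m import *
bar('w0',(295,85,365,285),.036,.06)
p,d,i=load('w0')
for v in (120,160,190,235):
    r=p[v,300:360].astype(int); m=(r.max(1)-r.min(1)<25); u=300+np.where(m)[0]; print(v,u.min(),u.max(),(onz(i,[((u.min()+u.max())/2,v)],.052)[0]*1000).round(1))
print((onz(i,[(329,107)],.047)*1000).round(1),'tail;',(onz(i,[(329,261)],.052)*1000).round(1),'ring')
E
```

```text
bar len 194.4459320449713 width shaft 12.958127544389434 ring w 42.31276694084664
bar origin [558.79853141 185.61421523] by tail 2.2770339775144066 by ring -2.277033977514293 yaw -4.579744170626715 z med 0.05154150801925261
120 323 335 [494.3 190.7  52. ]
160 323 335 [536.  187.5  52. ]
190 324 359 [570.5 198.9  52. ]
235 300 359 [623.4 181.4  52. ]
[[481.2 191.7  47. ]] tail; [[657.  178.3  52. ]] ring
```

```bash
python3 g.py 554 186.3 175.5 31; python3 -m inch '[[0,0,0,0.24,-0.06,0,1],[0,0,0,0,0,0.8,1],[0,0,0,0,0,0.8,1],[0,0,0,0,0,0.8,1],[0,0,0,0,0,0.6,1],[0,0,0,0,0,0,1]]' >/dev/null; python3 g.py 554 186.3 175.5 31
```

```text
clock 4.35 pos [0.5636 0.1823 0.2072] yaw 175.4 tilt z [-1.6e-03 -7.0e-04 -1.0e+00] joints [ 0.21  0.42  0.14  1.29 -0.    0.29] F [-1.2  0.1 -0.6] gap 0.08536656884256669 grip 0.0
units shift tool [0.242 0.085 4.405] turn z -0.013
clock 4.95 pos [0.5504 0.1786 0.0845] yaw 175.28 tilt z [-0.0077 -0.0018 -1.    ] joints [ 0.2   0.45 -0.13  1.   -0.    0.29] F [-0.9 -0.7 -0.9] gap 0.08517183769415636 grip 0.0
units shift tool [-0.084  0.202  1.335] turn z -0.028
```

```bash
python3 -m inch '[[0,0,0,-0.08,0.2,0,1],[0,0,0,0,0,0.5,1],[0,0,0,0,0,0.5,1],[0,0,0,0,0,0.33,1],[0,0,0,0,0,0,1],[0,0,0,0,0,0,1]]' >/dev/null; python3 g.py 554 186.3 175.5 31
```

```text
clock 5.55 pos [0.5589 0.1884 0.0358] yaw 175.4 tilt z [ 1.2e-03  2.0e-04 -1.0e+00] joints [ 0.22  0.51 -0.18  0.88 -0.    0.3 ] F [-0.5  0.5  0.3] gap 0.0852586941250165 grip 0.0
units shift tool [ 0.118 -0.062  0.121] turn z -0.013
```

```bash
python3 -m inch '[[0,0,0,0.1,-0.05,0.08,1],[0,0,0,0,0,0,1],[0,0,0,0,0,0,1]]' >/dev/null; python3 g.py 554 186.3 175.5 31; python3 -m inch '[[0,0,0,0,0,0,0],[0,0,0,0,0,0,-0.6],[0,0,0,0,0,0,-1],[0,0,0,0,0,0,-1],[0,0,0,0,0,0,-1],[0,0,0,0,0,0,-1],[0,0,0,0,0,0,-1],[0,0,0,0,0,0,-1]]' 50 >/dev/null; python3 g.py 554 186.3 175.5 31
```

```text
clock 5.85 pos [0.5542 0.1864 0.0321] yaw 175.4 tilt z [ 7.e-04  1.e-04 -1.e+00] joints [ 0.22  0.5  -0.2   0.87 -0.    0.3 ] F [ 0.1 -0.  -0. ] gap 0.08501646337684224 grip 0.0
units shift tool [ 0.004 -0.004  0.027] turn z -0.013
clock 6.65 pos [0.554  0.1865 0.0315] yaw 175.41 tilt z [-0.e+00 -1.e-04 -1.e+00] joints [ 0.22  0.51 -0.2   0.87 -0.    0.3 ] F [-0.3  0.   0.3] gap 0.00011504638070991235 grip 0.0
units shift tool [-0.    -0.004  0.014] turn z -0.012
```

```bash
python3 - <<'E'
from h import *
p,d,i=save('wrist','w1'); q,_,_=save('side','s1')
c=np.vstack([cv2.resize(p[60:400],(640,340)),np.pad(cv2.resize(q[190:290,200:400],(520,260)),((0,0),(0,120),(0,0)))]); cv2.imwrite('pics/c2.png',c[:,:,::-1])
E
```

```text
(no output)
```

View pics/c2.png

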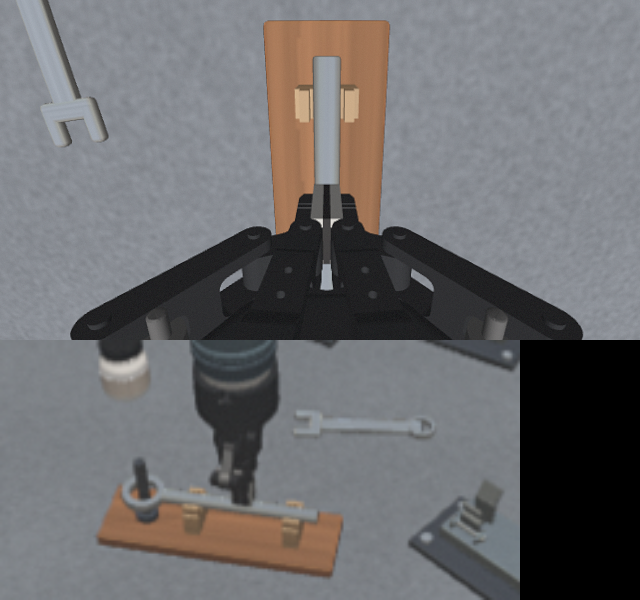

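The wrist view shows the pads on both sides of the shaft at (326,205), and the side view shows the bar still in its rests. That doesn't fit a gap of 0, so I'll read the state again.

```bash
python3 -m inch '[[0,0,0,0,0,0,-1],[0,0,0,0,0,0,-1]]' 50; python3 - <<'E'
from m import *
p,d,i=load('w1'); P=cloud(i,d)*1000
for v in (130,180,220,240,250,255,260,265,270,280,290):
    print(v,[tuple(P[v,u].round(0)) for u in (312,320,326,332,340)])
E
```

```text
clock: 6.95
ee_pos: [0.554, 0.1864, 0.0316]
orientation: [0.04, 0.999, -0.0, 0.0]
force: [0.4, 0.6, 1.0]
finger_gap: 0.0005
grip_force: 0.0
130 [(np.float64(488.0), np.float64(182.0), np.float64(13.0)), (np.float64(487.0), np.float64(188.0), np.float64(53.0)), (np.float64(487.0), np.float64(191.0), np.float64(54.0)), (np.float64(487.0), np.float64(194.0), np.float64(52.0)), (np.float64(488.0), np.float64(198.0), np.float64(47.0))]
180 [(np.float64(518.0), np.float64(180.0), np.float64(14.0)), (np.float64(511.0), np.float64(186.0), np.float64(52.0)), (np.float64(511.0), np.float64(189.0), np.float64(53.0)), (np.float64(511.0), np.float64(192.0), np.float64(53.0)), (np.float64(513.0), np.float64(196.0), np.float64(46.0))]
220 [(np.float64(545.0), np.float64(177.0), np.float64(15.0)), (np.float64(532.0), np.float64(184.0), np.float64(52.0)), (np.float64(532.0), np.float64(187.0), np.float64(53.0)), (np.float64(532.0), np.float64(191.0), np.float64(52.0)), (np.float64(547.0), np.float64(195.0), np.float64(13.0))]
240 [(np.float64(560.0), np.float64(176.0), np.float64(13.0)), (np.float64(
[... 1588 characters left out ...]
64(543.0), np.float64(189.0), np.float64(85.0)), (np.float64(543.0), np.float64(193.0), np.float64(85.0))]
280 [(np.float64(541.0), np.float64(181.0), np.float64(95.0)), (np.float64(543.0), np.float64(184.0), np.float64(92.0)), (np.float64(544.0), np.float64(186.0), np.float64(91.0)), (np.float64(544.0), np.float64(189.0), np.float64(91.0)), (np.float64(542.0), np.float64(192.0), np.float64(94.0))]
290 [(np.float64(541.0), np.float64(182.0), np.float64(102.0)), (np.float64(542.0), np.float64(184.0), np.float64(102.0)), (np.float64(549.0), np.float64(186.0), np.float64(91.0)), (np.float64(542.0), np.float64(189.0), np.float64(101.0)), (np.float64(542.0), np.float64(192.0), np.float64(102.0))]
```

The depth shows the shut pads lying above the shaft (z about 57 mm and up at x=543), so they closed on nothing although the TCP reads 31 mm. I'll check where the tips really are against the reported TCP.

```bash
python3 - <<'E'
from m import *
for f,tz in(('w0',.2072),('w1',.0316)):
    p,d,i=load(f); P=cloud(i,d)
    Q=P.reshape(-1,3); cam=np.array(i['pose'])[:3,3]
    m=(d.ravel()>0)&(d.ravel()<.32)&(Q[:,2]>(tz-.01 if f=='w0' else .058))
    q=Q[m]; c=np.array([.5636,.1823] if f=='w0' else [.554,.1864])
    z=q[:,2]-tz; print(f,'cam z above TCP',cam[2]-tz,'lowest part above TCP',np.percentile(z,[0,.1,1,5]).round(4))
    for lo in np.arange(-.01,.07,.01):
        k=(z>lo)&(z<lo+.01); 
        if k.sum(): print('%.3f'%lo,k.sum(),'x',(q[k,0].min()-c[0]).round(3),(q[k,0].max()-c[0]).round(3),'y',np.percentile(q[k,1]-c[1],[0,20,50,80,100]).round(3))
E
python3 -c "
from rig import observe; o=observe(); print(o['joints'],o['ee_pos'])"
```

```text
w0 cam z above TCP 0.16485485053206894 lowest part above TCP [0.0345 0.0363 0.0418 0.0558]
0.030 263 x -0.015 0.014 y [-0.048 -0.043  0.042  0.043  0.049]
0.040 1066 x -0.015 0.015 y [-0.056 -0.043 -0.041  0.044  0.057]
0.050 1409 x -0.015 0.015 y [-0.056 -0.043  0.042  0.045  0.057]
0.060 1470 x -0.015 0.014 y [-0.056 -0.043  0.042  0.045  0.057]
w1 cam z above TCP 0.1650893168732303 lowest part above TCP [0.0265 0.0287 0.0369 0.0608]
0.020 95 x -0.012 -0.006 y [-0.012 -0.004  0.001  0.006  0.011]
0.030 495 x -0.012 -0.005 y [-0.013 -0.008  0.     0.008  0.014]
0.040 602 x -0.012 -0.005 y [-0.013 -0.008  0.001  0.009  0.014]
0.050 727 x -0.012 0.011 y [-0.013 -0.003 -0.     0.004  0.014]
0.060 1422 x -0.015 0.012 y [-0.031 -0.009 -0.001  0.01   0.031]
[ 2.16191800e-01  5.05168802e-01 -1.95510348e-01  8.70109521e-01
 -1.19194082e-04  2.96372666e-01] [0.55403346 0.18644703 0.03156609]
```

Both views agree: the true tips sit about 22 mm above where the reported TCP puts them (open tips at +34.5 mm instead of +13). I'll open, go 22 mm lower, then grip again while watching the force.

```bash
python3 -m inch '[[0,0,0,0,0,0,1],[0,0,0,0,0,0,1],[0,0,0,0,0,0,1],[0,0,0,0,0,0,1],[0,0,0,0,0,0,1],[0,0,0,0,0,0,1],[0,0,0,0,0,0.3,1],[0,0,0,0,0,0.25,1],[0,0,0,0,0,0,1],[0,0,0,0,0,0,1]]' 50 >/dev/null; python3 g.py 554 186.3 175.5 9;  python3 -m inch '[[0,0,0,0,0,0,0],[0,0,0,0,0,0,-0.6],[0,0,0,0,0,0,-1],[0,0,0,0,0,0,-1],[0,0,0,0,0,0,-1],[0,0,0,0,0,0,-1],[0,0,0,0,0,0,-1],[0,0,0,0,0,0,-1]]' 50 >/dev/null; python3 g.py 554 186.3 175.5 9
```

```text
clock 7.95 pos [0.5532 0.1863 0.0086] yaw 175.41 tilt z [-1.9e-03 -5.0e-04 -1.0e+00] joints [ 0.22  0.53 -0.22  0.82 -0.    0.3 ] F [-0.2  0.3  1. ] gap 0.08543455977775158 grip 0.0
units shift tool [-0.021  0.002 -0.009] turn z -0.012
clock 8.75 pos [0.5542 0.1865 0.0099] yaw 175.41 tilt z [ 5.e-04 -0.e+00 -1.e+00] joints [ 0.22  0.53 -0.22  0.82 -0.    0.3 ] F [-1.   0.1  3.4] gap 0.012103435261505854 grip 48.68766188621521
units shift tool [ 0.005 -0.006  0.022] turn z -0.012
```

```bash
python3 -m inch '[[0,0,0,0,0,-0.2,-1],[0,0,0,0,0,-0.3,-1],[0,0,0,0,0,-0.4,-1],[0,0,0,0,0,-0.4,-1],[0,0,0,0,0,-0.4,-1],[0,0,0,0,0,-0.4,-1],[0,0,0,0,0,-0.2,-1],[0,0,0,0,0,0,-1],[0,0,0,0,0,0,-1]]' >/dev/null; python3 g.py 548.4 -197.5 155 120; python3 - <<'E'
from h import *
p,d,i=save('side','s2');q,d2,i2=save('wrist','w2'); save('top','t2')
cv2.imwrite('pics/c3.png',np.vstack([p[160:320,180:440][:,:,::-1].repeat(2,0).repeat(2,1),cv2.resize(q[140:360,60:580],(520,220))[:,:,::-1]]))
E
```

```text
clock 9.65 pos [0.5538 0.1864 0.1013] yaw 175.4 tilt z [-4.e-04 -2.e-04 -1.e+00] joints [ 0.22  0.45 -0.1   1.03 -0.    0.3 ] F [ 0.3 -0.6 -2.6] gap 0.012322767689767871 grip 48.6840695142746
units shift tool [-0.635 -9.577 -0.467] turn z 2.55
```

View pics/c3.png

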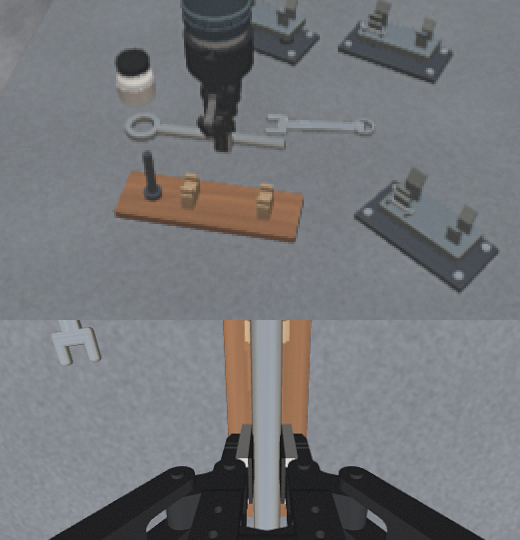

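The bar is held level and clear of the post at an axis height of about 138 mm. I'll rotate, then stop short of the holder to measure it from close by.

```bash
python3 -m inch '[[0,0,0.4,0,0,0,-1],[0,0,0.8,0,0,0,-1],[0,0,0.8,0,0,0,-1],[0,0,0.55,0,0,0,-1],[0,0,0,0,0,0,-1]]' >/dev/null; python3 g.py 584 -116 155 101
```

```text
clock 10.3 pos [0.5534 0.1863 0.1007] yaw 155.02 tilt z [-1.6e-03 -4.0e-04 -1.0e+00] joints [ 0.22  0.45 -0.1   1.03 -0.    0.65] F [-0.3 -0.1 -2.3] gap 0.011897350109102032 grip 48.6811888217926
units shift tool [-3.886e+00 -6.528e+00 -5.000e-03] turn z 0.002
```

```bash
python3 -m inch '[[0,0,0,-0.2,-0.33,0,-1],[0,0,0,-0.4,-0.65,0,-1],[0,0,0,-0.4,-0.7,0,-1],[0,0,0,-0.4,-0.7,0,-1],[0,0,0,-0.4,-0.7,0,-1],[0,0,0,-0.4,-0.7,0,-1],[0,0,0,-0.4,-0.7,0,-1],[0,0,0,-0.4,-0.7,0,-1],[0,0,0,-0.4,-0.7,0,-1],[0,0,0,-0.3,-0.4,0,-1],[0,0,0,-0.15,-0.25,0,-1],[0,0,0,0,0,0,-1],[0,0,0,0,0,0,-1]]' >/dev/null; python3 g.py 546 -198 155 101;  python3 - <<'E'
from h import *
save('wrist','w3')
E
```

```text
clock 11.6 pos [ 0.5828 -0.1149  0.1014] yaw 155.03 tilt z [-6.e-04  7.e-04 -1.e+00] joints [-0.3   0.46 -0.07  1.04  0.    0.13] F [ 0.6 -1.5 -1.1] gap 0.012321169701718357 grip 48.85734558105469
units shift tool [-0.044 -2.271  0.009] turn z 0.004
```

View pics/w3.png

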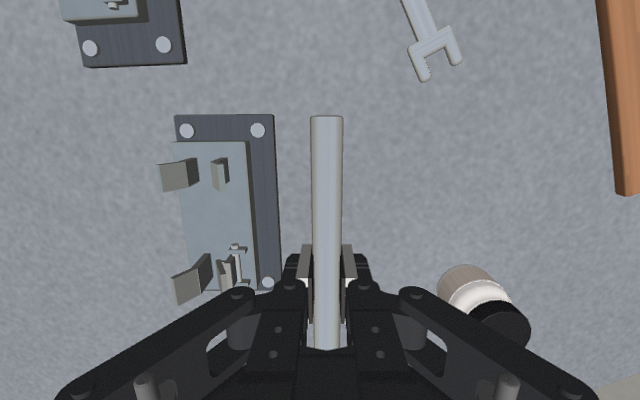

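The wrist view shows the tail at (327,117), the rest cheeks at (180,175) and (220,174), the clip's tine at (192,280) and jaw at (228,272), and base corners at (177,115) and (271,115). I'll measure the holder and the bar in this same view.

```bash
python3 - <<'E'
from m import *
p,d,i=load('w3'); P=cloud(i,d)*1000
c=np.array([550.5,-200.1]); a=np.radians(-25); ax=np.array([np.cos(a),np.sin(a)]); ay=np.array([-ax[1],ax[0]])
X=(P[...,:2]-c)@ax; Y=(P[...,:2]-c)@ay; Z=P[...,2]
reg=np.zeros((400,640),bool); reg[100:300,140:290]=1
h=reg&(abs(X)<25)&(abs(Y)<20); sz=np.nanmedian(Z[h]); print('seat z',sz,np.nanpercentile(Z[h],[10,90]),h.sum())
hm=reg&(abs(Z-sz)<4); print('head X',np.nanpercentile(X[hm],[.5,99.5]),'Y',np.nanpercentile(Y[hm],[.5,99.5]))
b=reg&(abs(Z-10)<3)&(p.max(2)<95); q=np.c_[X[b],Y[b]]; print('base X min',np.percentile(X[b],.5),'Y max by X',[(x,np.percentile(Y[b&(abs(X-x)<8)],98).round(1)) for x in(-70,-40,-10,20)])
# head left/right edge yaw: right edge of head
r=[(x,np.nanmax(Y[hm&(abs(X-x)<3)]).round(1),np.nanmin(Y[hm&(abs(X-x)<3)]).round(1)) for x in range(-60,30,10) if (hm&(abs(X-x)<3)).any()]; print(r)
for n,xl,xh in(('rest',-65,-25),('clip',15,55)):
  for zl in range(4,44,4):
    k=reg&(X>xl)&(X<xh)&(Z>sz+zl)&(Z<sz+zl+4)&(abs(Y)<32)
    for s,kk in(('-',k&(Y<0)),('+',k&(Y>0))):
        if kk.sum()>8: print(n,zl,s,kk.sum(),'Y',np.percentile(Y[kk],[2,50,98]).round(1),'X',np.percentile(X[kk],[2,98]).round(1))
# bar
m=np.zeros_like(reg); m[105:245,300:355]=1; m&=(Z>128)&(Z<155)
print('bar top z',[(v,np.nanpercentile(Z[v,300:355][m[v,300:355]],90).round(1)) for v in(125,160,200,235)])
uv=[]
for v in range(125,240,5):
    u=np.where(m[v])[0]; uv.append(((u.min()+u.max())/2,v))
w=onz(i,uv,.143)[:,:2]*1000; f=np.polyfit((w-c)@ax,(w-c)@ay,1); print('bar axis Y at X=0',f[1],'slope deg',np.degrees(np.arctan(f[0])),'tail X', (onz(i,[(327,117)],.138)[0,:2]*1000-c)@ax)
E
```

```text
seat z 47.425517916296265 [46.60767528 48.35833239] 2957
head X [-62.43924699  59.26400788] Y [-24.27013786  30.91925989]
base X min -82.17574337711284 Y max by X [(-70, np.float64(44.8)), (-40, np.float64(45.2)), (-10, np.float64(45.3)), (20, np.float64(45.4))]
[(-60, np.float64(30.8), np.float64(-25.0)), (-50, np.float64(30.7), np.float64(-24.7)), (-40, np.float64(30.9), np.float64(-6.5)), (-30, np.float64(30.9), np.float64(-19.5)), (-20, np.float64(30.9), np.float64(-24.6)), (-10, np.float64(31.0), np.float64(-24.6)), (0, np.float64(31.1), np.float64(-24.9)), (10, np.float64(31.1), np.float64(-24.6)), (20, np.float64(31.0), np.float64(-24.3))]
rest 4 - 60 Y [-7.8 -6.1 -5.5] X [-51.2 -33.6]
rest 4 + 49 Y [14.8 16.5 16.9] X [-51.2 -33.5]
rest 8 - 69 Y [-10.2  -6.2  -5.5] X [-51.1 -33.5]
rest 8 + 38 Y [12.3 16.5 16.9] X [-51.2 -34.1]
rest 12 - 78 Y [-9.5 -6.2 -5.7] X [-51.3 -33.8]
rest 12 + 14 Y [11.3 15.7 16.6] X [-51.2 -48.7]
rest 16 - 64 Y [-10.5  -6.2  -5.7] X [-51.2 -33.8]
rest 16 + 13 Y [10.6 13.8 16.5] X [-51.2 -36.3]
rest 20 - 175 Y [-10.1  -7.3  -5.6] X [-51.2 -33.3]
rest 20
[... 690 characters left out ...]
.9] X [26.  47.7]
clip 20 - 80 Y [-8.8 -5.  -4.4] X [26.4 47.7]
clip 20 + 30 Y [ 7.   8.9 12.2] X [26.  46.2]
clip 24 - 151 Y [-9.8 -5.7 -4.6] X [26.4 48.1]
clip 24 + 32 Y [ 9.2 11.  14.4] X [26.1 47.2]
clip 28 - 192 Y [-12.1  -8.3  -6.2] X [26.5 48.4]
clip 28 + 35 Y [11.3 13.2 17.2] X [26.2 43. ]
clip 32 - 200 Y [-15.4 -11.3  -9. ] X [26.8 47.5]
clip 32 + 117 Y [14.  16.6 18.6] X [26.3 40. ]
clip 36 - 209 Y [-19.1 -14.5 -11.7] X [26.6 44.6]
clip 40 - 60 Y [-17.7 -15.9 -14.6] X [27.1 42.7]
bar top z [(125, np.float64(145.3)), (160, np.float64(145.3)), (200, np.float64(145.0)), (235, np.float64(145.0))]
bar axis Y at X=0 90.38430760130332 slope deg 0.1261710220480303 tail X -79.86512460319751
```

In this view the holder is offset from my first estimate by (+2.6, +3.0) mm, which the head, cheeks and tine all agree on. The seat is at 47.5 mm, and the bar is parallel to within 0.1°. I'll move over the holder by -87.4 mm along its y and +2.6 mm along its x.

```bash
python3 -m inch '[[0,0,0,-0.065,-0.4,0,-1],[0,0,0,0,-0.6,0,-1],[0,0,0,0,-0.6,0,-1],[0,0,0,0,-0.4,0,-1],[0,0,0,0,-0.185,0,-1],[0,0,0,0,0,0,-1],[0,0,0,0,0,0,-1],[0,0,0,0,0,0,-1]]' >/dev/null; python3 g.py 548.3 -195.1 155 101;  cat > rel.py <<'E'
import sys; from m import *
from rig import observe
f=sys.argv[1]; tz=observe()['ee_pos'][2]*1000; zb=tz+37
p,d,i=save('wrist',f); P=cloud(i,d)*1000
c=np.array([550.5,-200.1]); a=np.radians(-25); ax=np.array([np.cos(a),np.sin(a)]); ay=np.array([-ax[1],ax[0]])
X=(P[...,:2]-c)@ax; Y=(P[...,:2]-c)@ay; Z=P[...,2]; sz=47.5
for zl in(24,28,32):
    for s in(-1,1):
        k=(abs(X+43)<13)&(Z>sz+zl)&(Z<sz+zl+4)&(Y*s>7)&(Y*s<30)
        if k.sum()>8: print('rest',zl,s,k.sum(),'Yinner',(s*np.percentile(s*Y[k],2)).round(1),'med',np.median(Y[k]).round(1),'X',np.percentile(X[k],[2,98]).round(1))
hm=abs(Z-sz)<3; hm&=(X>-58)&(X<-25)&(abs(Y)<35); print('head Y',np.percentile(Y[hm],[.5,99.5]).round(1)); 
hm=(abs(Z-sz)<3)&(abs(Y)>15)&(abs(Y)<25)&(X<0)&(X>-75);print('head Xmin',np.percentile(X[hm],.5).round(1))
b=(abs(Z-10)<3)&(abs(X+72)<8)&(abs(Y)<60)&(p.max(2)<95); print('base Y',np.percentile(Y[b],[.5,99.5]).round(1),'X',np.percentile(X[(abs(Z-10)<3)&(p.max(2)<95)&(abs(Y)<40)],.5).round(1) )
m=(abs(Z-zb)<12)&(abs(Y)<40)&(X<-20)&(X>-90); uv=[]
vs=np.where(m.any(1))[0]
for v in range(vs.min()+8,vs.max()-4,4):
    u=np.where(m[v])[0]
    if len(u): uv.append(((u.min()+u.max())/2,v))
w=onz(i,uv,(zb+5)/1000)[:,:2]*1000; g=np.polyfit((w-c)@ax,(w-c)@ay,1)
print('bar Y at X=-45',np.polyval(g,-45).round(2),'deg',np.degrees(g[0]).round(2),'tail X',np.nanpercentile(X[m],.5).round(1),'top z',np.nanpercentile(Z[m],90).round(1),'clock',observe()['clock'])
E
python3 rel.py w4
```

```text
clock 12.45 pos [ 0.549  -0.1948  0.1016] yaw 155.07 tilt z [ 2.e-04  2.e-04 -1.e+00] joints [-0.45  0.44 -0.1   1.03  0.   -0.02] F [ 0.6  0.  -2.2] gap 0.011956788276644299 grip 48.9281702041626
units shift tool [ 0.013 -0.013  0.015] turn z 0.009
rest 24 -1 121 Yinner -8.3 med -9.9 X [-50.9 -33.8]
rest 24 1 113 Yinner 14.5 med 15.8 X [-51.  -34.4]
rest 28 -1 131 Yinner -11.0 med -12.8 X [-50.9 -34. ]
rest 28 1 129 Yinner 16.4 med 18.3 X [-51.1 -33.8]
rest 32 -1 221 Yinner -13.6 med -16.2 X [-50.8 -33.9]
rest 32 1 220 Yinner 19.3 med 21.8 X [-51.  -34.2]
head Y [-25.2  30.8]
head Xmin -62.4
base Y [-39.3  44. ] X -162.3
bar Y at X=-45 3.52 deg 0.27 tail X -77.1 top z 145.4 clock 12.5
```

View pics/w4.png

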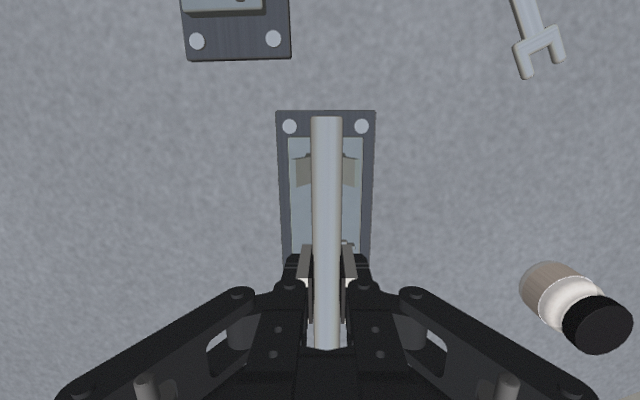

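The bar sits over the rest cheeks, with the tail at (327,117) and the cheeks at (302,172) and (348,172). It's centred within about 0.6 mm, so I'll nudge it and descend.

```bash
python3 -m inch '[[0,0,0.02,0,-0.015,0.2,-1],[0,0,0,0,0,0.4,-1],[0,0,0,0,0,0.4,-1],[0,0,0,0,0,0.3,-1],[0,0,0,0,0,0.15,-1],[0,0,0,0,0,0,-1],[0,0,0,0,0,0,-1]]' >/dev/null; python3 g.py 548.3 -195.1 155 35.5;  python3 rel.py w5
```

```text
clock 13.2 pos [ 0.5487 -0.1963  0.0439] yaw 154.85 tilt z [ 5.e-04 -3.e-04 -1.e+00] joints [-0.45  0.49 -0.19  0.89 -0.   -0.01] F [-0.4  0.5 -1.7] gap 0.012174573527069146 grip 48.92879605293274
units shift tool [0.022 0.023 0.21 ] turn z -0.019
rest 24 -1 256 Yinner -8.3 med -10.0 X [-51.6 -34. ]
rest 24 1 261 Yinner 13.7 med 15.5 X [-51.5 -33.9]
rest 28 -1 292 Yinner -11.0 med -12.8 X [-51.4 -33.9]
rest 28 1 275 Yinner 16.3 med 18.2 X [-51.2 -33.9]
rest 32 -1 433 Yinner -13.9 med -16.2 X [-50.9 -33.8]
rest 32 1 523 Yinner 8.4 med 21.2 X [-52.5 -33.2]
head Y [-25.1  30.6]
head Xmin -62.6
base Y [-39.3  44.2] X -143.1
bar Y at X=-45 2.46 deg 0.22 tail X -76.4 top z 87.5 clock 13.25
```

```bash
python3 -m inch '[[0,0,0,0,0,0.1,-1],[0,0,0,0,0,0.05,-1],[0,0,0,0,0,0,-1]]'|grep -E 'ee_pos|force'; python3 -m inch '[[0,0,0,0,0,0.04,-1],[0,0,0,0,0,0,-1]]'|grep -E 'ee_pos|force';python3 -m inch '[[0,0,0,0,0,0.03,-1],[0,0,0,0,0,0,-1]]'|grep -E 'ee_pos|force'
```

```text
ee_pos: [0.5482, -0.1961, 0.0374]
force: [0.0, -0.2, -2.0]
grip_force: 48.9
ee_pos: [0.5485, -0.1964, 0.036]
force: [-0.1, 0.4, -1.7]
grip_force: 49.0
ee_pos: [0.5487, -0.1966, 0.0352]
force: [-0.7, -0.7, 0.7]
grip_force: 49.2
```

Contact: the bar is laid in the mouth (wrist force went from -2 to +0.7 N at the expected height). I'll release gently and check.

```bash
python3 -m inch '[[0,0,0,0,0,0,-0.7],[0,0,0,0,0,0,-0.65],[0,0,0,0,0,0,-0.6],[0,0,0,0,0,0,-0.6],[0,0,0,0,0,0,-0.4],[0,0,0,0,0,0,0],[0,0,0,0,0,0,1],[0,0,0,0,0,0,1],[0,0,0,0,0,0,1],[0,0,0,0,0,0,1]]'|grep -E 'ee_pos|force|gap';  python3 -m inch '[[0,0,0,0,0,-0.4,1],[0,0,0,0,0,-0.9,1],[0,0,0,0,0,-0.9,1],[0,0,0,0,0,-0.5,1],[0,0,0,0,0,0,1],[0,0,0,0,0,0,1]]'|grep -E 'ee_pos|force'
python3 - <<'E'
from h import *
p,d,i=save('wrist','w6'); q,_,_=save('side','s6')
cv2.imwrite('pics/c6.png',np.vstack([p[80:400],cv2.resize(q[140:200,260:380],(640,320)[:2])[:280]])[:,:,::-1])
E
```

```text
ee_pos: [0.5484, -0.1962, 0.0348]
force: [0.4, -0.1, -0.5]
finger_gap: 0.0851
grip_force: 0.0
ee_pos: [0.5486, -0.1963, 0.1427]
force: [-0.5, 0.5, -0.3]
grip_force: 0.0
```

View pics/c6.png

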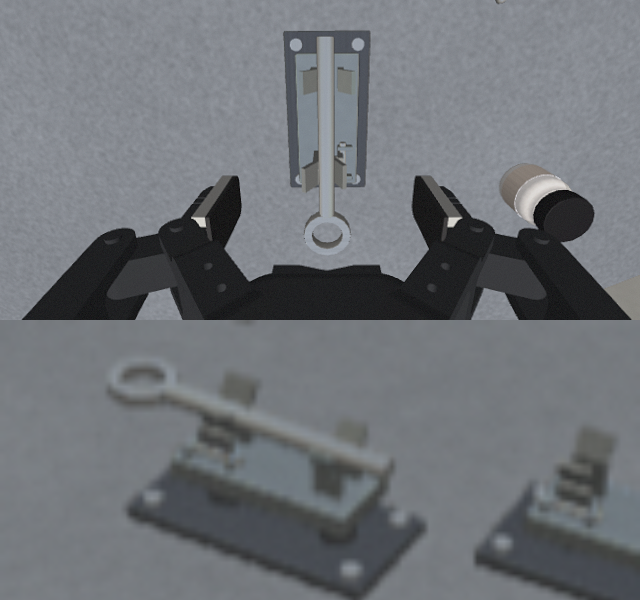

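The bar lies in the mouth, tilted with the ring up at (326,235) and the tail down in the rest, just as described. I'll check its pose, then turn the gripper 90° with a gap of about 46 mm.

```bash
cat > st.py <<'E'
import sys; from m import *
f=sys.argv[1]
p,d,i=load(f) if len(sys.argv)>2 else save('wrist',f)
P=cloud(i,d)*1000
c=np.array([550.5,-200.1]); a=np.radians(-25); ax=np.array([np.cos(a),np.sin(a)]); ay=np.array([-ax[1],ax[0]])
X=(P[...,:2]-c)@ax-2.6; Y=(P[...,:2]-c)@ay-2.9; Z=P[...,2]-47.5
m=(abs(Y)<7)&(Z>3)&(Z<60)&(X>-95)&(X<130); print('tail X',np.percentile(X[m],.5).round(1),'ring max X',np.percentile(X[m],99.7).round(1))
for x in(-75,-60,-45,-25,0,20,35,55,70,110):
    k=m&(abs(X-x)<3)&(abs(Y)<5)
    if k.sum()>5: print(x,'top z over seat',np.percentile(Z[k],85).round(1),'axis Y',np.median(Y[m&(abs(X-x)<3)]).round(1))
E
python3 st.py w6 l; python3 -m inch '[[0,0,1,0,0,0,0.08],[0,0,1,0,0,0,0.08],[0,0,1,0,0,0,0.08],[0,0,1,0,0,0,0.08],[0,0,1,0,0,0,0.08],[0,0,1,0,0,0,0.08],[0,0,1,0,0,0,0.08],[0,0,1,0,0,0,0.08],[0,0,1,0,0,0,0.08],[0,0,1,0,0,0,0.08],[0,0,1,0,0,0,0.08],[0,0,0.22,0,0,0,0.08],[0,0,0,0,0,0,0.08]]'>/dev/null;python3 g.py 585.8 -213.4 65 80
```

```text
tail X -78.7 ring max X 117.2
-75 top z over seat 29.7 axis Y -0.8
-60 top z over seat 30.1 axis Y -0.9
-45 top z over seat 30.1 axis Y -0.2
-25 top z over seat 30.4 axis Y -0.2
0 top z over seat 30.5 axis Y -1.1
20 top z over seat 31.1 axis Y -0.3
35 top z over seat 31.3 axis Y 0.5
55 top z over seat 31.5 axis Y -0.4
70 top z over seat 32.0 axis Y -0.4
110 top z over seat 30.1 axis Y 0.4
clock 16.95 pos [ 0.5473 -0.1957  0.141 ] yaw 65.09 tilt z [-0.003   0.0014 -1.    ] joints [-0.45  0.42 -0.03  1.12 -0.    1.55] F [ 0.1 -0.7  0. ] gap 0.04629644066118719 grip 0.0
units shift tool [0.004 1.065 1.521] turn z 0.012
```

```bash
python3 -m inch '[[0,0,0,0,0.5,0,0.08],[0,0,0,0,0.56,0,0.08],[0,0,0,0,0,0.5,0.08],[0,0,0,0,0,0.7,0.08],[0,0,0,0,0,0.5,0.08],[0,0,0,0,0,0.3,0.08],[0,0,0,0,0,0,0.08],[0,0,0,0,0,0,0.08]]'>/dev/null;python3 g.py 585.8 -213.4 65 51; python3 - <<'E'
from m import *
p,d,i=save('wrist','w7'); q,_,_=save('side','s7')
cv2.imwrite('pics/c7.png',np.vstack([p[80:400],cv2.resize(q[130:200,250:390],(640,320))[:280]])[:,:,::-1])
E
```

```text
clock 17.75 pos [ 0.5869 -0.2141  0.063 ] yaw 65.1 tilt z [-1.e-04 -0.e+00 -1.e+00] joints [-0.45  0.55 -0.03  0.99 -0.    1.55] F [-0.   0.2 -0.2] gap 0.04627569232480143 grip 0.0
units shift tool [ 0.004 -0.031  0.299] turn z 0.012
```

View pics/c7.png

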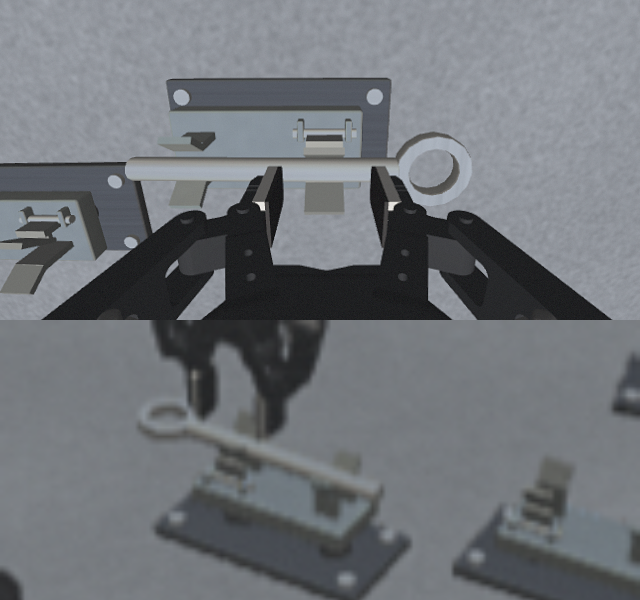

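The fingertips straddle the clip (pads at 270 and 380, clip at 325), with the shaft below. I'll press in small steps.

```bash
python3 -m inch '[[0,0,0,0,-0.03,0.1,0.08],[0,0,0,0,0,0.08,0.08],[0,0,0,0,0,0.04,0.08],[0,0,0,0,0,0,0.08]]'|grep -E 'ee_pos|^force'; python3 -m inch '[[0,0,0,0,0,0.05,0.08],[0,0,0,0,0,0.05,0.08],[0,0,0,0,0,0,0.08]]'|grep -E 'ee_pos|^force';python3 -m inch '[[0,0,0,0,0,0.05,0.08],[0,0,0,0,0,0.05,0.08],[0,0,0,0,0,0,0.08]]'|grep -E 'ee_pos|^force'
```

```text
ee_pos: [0.5856, -0.2135, 0.0538]
force: [0.4, 0.5, 1.0]
ee_pos: [0.5865, -0.214, 0.0506]
force: [-0.4, -0.1, 2.5]
ee_pos: [0.5875, -0.2144, 0.0476]
force: [0.4, -1.3, 6.6]
```

```bash
for k in 1; do :; done; python3 -m inch '[[0,0,0,0,0,0.05,0.08],[0,0,0,0,0,0.05,0.08],[0,0,0,0,0,0,0.08]]'|grep -E 'ee_pos|^force'; python3 -m inch '[[0,0,0,0,0,0.05,0.08],[0,0,0,0,0,0.05,0.08],[0,0,0,0,0,0,0.08]]'|grep -E 'ee_pos|^force';python3 -m inch '[[0,0,0,0,0,0.05,0.08],[0,0,0,0,0,0.05,0.08],[0,0,0,0,0,0,0.08]]'|grep -E 'ee_pos|^force'
```

```text
ee_pos: [0.585, -0.2132, 0.0412]
force: [-0.7, -0.4, -0.5]
ee_pos: [0.5852, -0.2133, 0.0372]
force: [0.0, 0.1, -0.9]
ee_pos: [0.5866, -0.214, 0.0362]
force: [-2.9, 1.1, 10.6]
```

```bash
python3 -m inch '[[0,0,0,0,0,0.03,0.08],[0,0,0,0,0,0,0.08],[0,0,0,0,0,0,0.08]]'|grep -E 'ee_pos|^force'; python3 -m inch '[[0,0,0,0,0,-0.1,0.08],[0,0,0,0,0,-0.4,0.08],[0,0,0,0,0,-0.9,0.08],[0,0,0,0,0,-0.9,0.08],[0,0,0,0,0,-0.7,0.08],[0,0,0,0,0,0,0.08],[0,0,0,0,0,0,0.08]]'|grep -E 'ee_pos|^force'; python3 st.py w8
```

```text
ee_pos: [0.5873, -0.2143, 0.036]
force: [-3.9, 1.4, 15.3]
ee_pos: [0.5863, -0.2138, 0.1532]
force: [-0.1, 0.3, -1.3]
tail X -75.4 ring max X 120.2
-75 top z over seat 13.7 axis Y 0.6
-60 top z over seat 13.6 axis Y 0.6
-45 top z over seat 13.9 axis Y 0.3
-25 top z over seat 13.8 axis Y 0.7
0 top z over seat 13.8 axis Y 0.8
20 top z over seat 13.9 axis Y 0.7
35 top z over seat 14.4 axis Y -0.2
55 top z over seat 13.8 axis Y 1.5
70 top z over seat 14.0 axis Y 1.4
```

The shaft top is 13.8 mm over the seat along the whole length, so the bar is level and home. One last look.

```bash
python3 - <<'E'
from m import *
p,d,i=load('w8'); q,_,_=save('side','s8')
cv2.imwrite('pics/c8.png',np.vstack([p[60:380],cv2.resize(q[120:260,220:500],(560,280)).copy() if 0 else np.pad(cv2.resize(q[120:260,220:500],(560,280)),((0,0),(0,80),(0,0)))])[:,:,::-1])
E
```

```text
(no output)
```

View pics/c8.png

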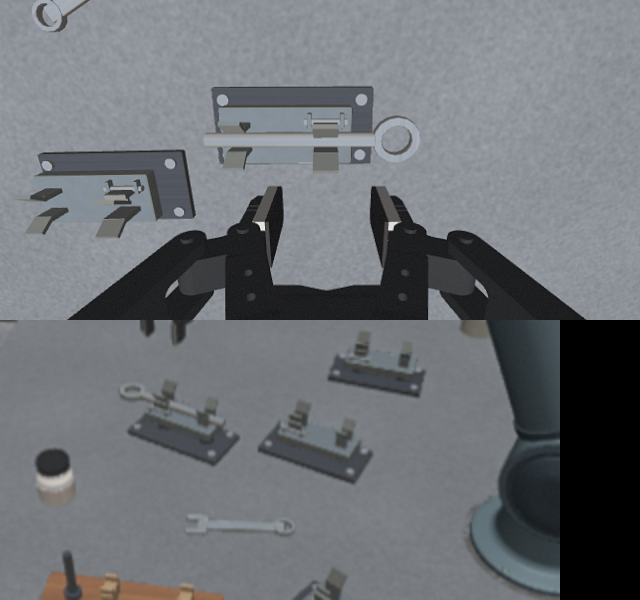

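The bar lies level in the rest (235,140) and clip (325,140), with the jaw over it, the ring out at (397,138) and the tail out at (207,140). The wrench and jar have not moved, and the robot is clear.

```bash
python3 -c "
from rig import finish_job; print(finish_job())"
```

```text
the job is handed in; nothing more can be done
None
```

The bar is snapped home and level in the farthest holder, ring out past the jaw and plain end out past the rest, pressed in with about 15 N, and the job is handed in; the first grip closed on nothing because the fingertips sit about 22 mm above the reported TCP, so I regripped lower.

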